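Refit the gas ring's knob and hold it pressed in

TASK

The control knob of the small tabletop gas ring has been taken off for washing and lies on the worktop. Turn it so that its D-shaped hole matches the flat of the ring's bare shaft, push it fully home, then press knob and shaft right down against the spring as you would to light the ring, and keep them down for at least three seconds. Finish while the gripper is still pressing the knob down, and leave the other things on the worktop where they are.

Things in the scene. Friction and masses are not known exactly. Their poses are not given: they have to be found in the camera images.
- knob: black cooker knob to refit, 40 g, lying upright, skirt down. Skirt 48 mm across, 16 mm tall; on it a bar grip 14 mm thick (y), 43 mm long (x), top 40 mm above the underside: grip its flat sides, 19 to 38 mm up. Origin: centre of the underside, z up; +x points to the bar's pointed nose (thin white line on top), the other end is blunt. D-shaped hole underneath: see knob_bore
- knob_bore (a point): centre of the closed upper end of the knob's D-shaped hole, on the knob's axis 16 mm above its underside; axes as the knob's. The hole opens downward, is 16 mm deep and 13.6 mm across its round part; its flat lies 3.8 mm from the axis on the +x (nose) side; mouth countersunk by 2.5 mm
- gas_ring: tabletop gas ring, a white case 240x240 mm with its top 62 mm above the worktop, fixed, burner and pan support (28 mm higher than the case top) towards the back. Origin: centre of its underside; front faces -x
- valve: round steel dial plate, 84 mm across, 2 mm thick, fixed on the case top near its front edge, the bare shaft at its centre. A raised dark rib (14x8 mm, 5 mm high, 26 to 40 mm from the axis) marks the side of the shaft's flat. Origin: on the axis at the case top (62 mm above the worktop); z up, +x points from the axis to the rib. It cannot turn
- shaft_tip (a point): centre of the top end of the upright brass D-shaft, 28 mm above the case top (90 mm above the worktop) when up. 12 mm across, flat 3 mm from the axis on its +x side (towards the rib), end chamfered, cannot turn; collar at its foot 22 mm across, 4 mm high. Fully home, the knob's hole end rests on this point, knob +x along shaft +x, skirt 12 mm above the case top until pressed
- shaft (a joint): how far the shaft is pressed down, m: 0 up, 0.006 at the lower stop. A spring pushes it up with 5 N at 0 and 8 N at the stop; it does not latch
- tuna_tin: bystander: a small food tin, 75 mm across, 58 mm tall; origin at the centre of its underside; leave it alone
- lemon: bystander: a lemon, 72x55x56 mm; origin at the centre of its underside; leave it alone
- garlic: bystander: a garlic bulb, about 60 mm; origin at the centre of its underside; leave it alone
- teaspoon: bystander: a metal teaspoon, 130 mm long, 11 mm high; origin at the centre of its underside; leave it alone
- water_glass: bystander: a clear tumbler, 81 mm across, 92 mm tall; origin at the centre of its underside; leave it alone
- mug: bystander: a striped mug, 86 mm across (120 mm over the handle), 90 mm tall; origin at the centre of its underside; leave it alone
Not all that is in view belongs to the job. Several things have the shape of the knob; the one meant has the colours described above.

How it is judged:
By the outcome, as a careful person would: the job done as asked, in the order asked, and still so for the second after the job is handed in, while the arm keeps its last pose, push and grip.
It also fails if it takes over 42 s, if anything falls off the work surface, if the arm or the gripper's body presses on something with over 40 N, if the wrist force passes 120 N, or if a joint passes its speed limit or range.

ROBOT

A 7-joint arm with a two-finger parallel gripper is mounted at the origin on a cart in front of the work surface, level with it; the furniture and walls round the work are solid. World frame = base frame: x ahead of the robot, y to its left, z up, the work surface at z = 0. Lengths are in m, angles in rad, forces in N, time in s.
With the tool pointing down it reaches from about 0.4 to 0.9 m from the base axis. Payload 5.5 kg.
Tool frame: the origin (TCP) lies midway between the tips of the shut fingers; the grasp point (between the pads) lies 19 mm behind it; z points along the fingers, y is the line along which they close (so a half turn about z gives the same grasp; the last joint's range is limited). The gripper opens to 85 mm and grips with 20 to 120 N. Pads are 22 mm wide; open, the fingers measure 114 mm over their backs; the gripper's body (76 mm by 85 mm) begins 54 mm behind the grasp point. The pads swing forward as they close: fully open they stand 13 mm farther back than shut.
Start: joints at [-0.983, 0.501, -0.427, 1.55, 0.221, 1.138, -0.21], TCP at [0.207, 0.616, 0.231] pointing down, gripper open.
Joint ranges: [-2.88, 2.88], [-0.31, 2.03], [-1.54, 1.56], [0.2, 2.42], [-1.41, 4.55], [0.19, 2.02], [-2.57, 2.57]. Speed limits (rad/s): [2.57, 2.57, 3.14, 3.14, 3.14, 3.14, 3.14].

INTERFACE

Orientations are given as [roll, pitch, yaw] about the fixed x, y, z axes, in that order (R = Rz(yaw) Ry(pitch) Rx(roll)).
In Python, from rig import bot, get_image gives the robot as it stands. The module is installed in compiled form; this text tells all that it offers.
- The arm moves only by the tool carry_out, never from a script. Its argument "rows" is a list of rows, each a list of 2 entries, a list of its own where there are three numbers: the shift along the tool's x, y, z in mm, then the turn about the tool's z in degrees. In form: [[[x, y, z], roll], ...]. A call has 1 to 5 rows; each row shifts and turns the commanded pose from where the row before left it, along the tool's axes as they then stand; what a row does not reach is not made up. A row lasts 1/12 s, in which the tool goes at most 41.7 mm and 7.16 degrees, less where a joint would pass 70% of its speed; a pose out of reach is approached as far as the arm can. A call is refused whole if a number of a shift passes 41.7 or a number of a turn 7.16, either way. A call with a gripper value outside its range is refused whole. "hand" is the opening, from 0 (shut) to 1 (fully open), set as the call begins (left out, the last holds). The fingers move at their own pace and stop on an object; "force" is the grip in N (left out, the last holds). Time passes only in rows, so rows that do not move let the fingers close. It gives the time, the measured TCP pose, the force, the opening and the grip force at its end, in the units of the state.
- bot.get_obs(): the state, without advancing time (a new reading comes with each control period).
- get_image(name): name is "side" or "top"; returns a dict with "img" (400x640x3 uint8, red, green, blue), "camera_matrix" (3x3 intrinsics, pixels), "world_from_camera" (4x4, takes a point from camera to world coordinates). Camera axes: x right, y down, z forward; pixel columns grow to the right and rows downward; lengths in m; the calibration is good to about 2 mm. A picture is of the moment at which its call begins. There is no depth.
- bot.finish_job(): hands the job in; it is judged then, once.
The state is a dict: "time_s": time; "qpos": joint angles; "qd": joint speeds; "joint_efforts": joint torques, N m; "eef_pos": TCP position; "tcp_rot": TCP orientation; "contact_force": force on the tool from outside, world axes, zero at the start; "ft_torque": the same for the moment, N m; "gripper_width": finger opening in m; "grip_force": force on a finger pad.
Only numpy, scipy, OpenCV 4.12 (cv2) and the standard library are available. Lean on these libraries where they do the work, as an engineer would, in place of code of your own. Each camera call takes 0.05 s, during which the arm holds its last target. There are 200 camera calls.

## Working session

There is one attempt and no reset: what is moved stays moved. The work goes in short steps, Python scripts to look and compute and a tool call to move; the robot and the scene stay as the last step left them, time stands still between calls to the robot, and variables do not carry over. Pictures are saved under pics/ and viewed, at most 10 in all, crops included, and the job is handed in when it is done.

Besides the shell and the picture viewer there is one more tool, called after "Call:" by a JSON object that holds its "op" and its "data". carry_out: Moves the arm, as the interface text tells. Its arguments: {"type":"object","properties":{"rows":{"type":"array","items":{"type":"array"}},"hand":{"type":"number"},"force":{"type":"number"}},"required":["rows"]}

```bash
mkdir -p pics; cat > h.py <<'E'
import numpy as np, cv2
from rig import bot, get_image
def snap(n):
    d=get_image(n); return cv2.cvtColor(d["img"],cv2.COLOR_RGB2BGR), d["camera_matrix"], d["world_from_camera"]
def ray(K,T,u,v):
    d=T[:3,:3]@np.linalg.inv(K)@[u,v,1]; return T[:3,3],d
def plane(K,T,u,v,z):
    o,d=ray(K,T,u,v); return o+d*(z-o[2])/d[2]
def proj(K,T,p):
    c=np.linalg.inv(T)@[*p,1]; q=K@c[:3]; return q[:2]/q[2]
E
python3 - <<'E'
from h import *
for n in("side","top"):
    i,K,T=snap(n); cv2.imwrite(f"pics/{n}0.png",i); print(n,K.round(1).tolist(),T.round(3).tolist())
o=bot.get_obs(); print(o)
E
```

```text
side [[427.2, 0.0, 314.9], [0.0, 427.2, 196.5], [0.0, 0.0, 1.0]] [[0.966, -0.181, 0.183, 0.38], [-0.257, -0.622, 0.739, -0.836], [-0.02, -0.762, -0.648, 0.792], [0.0, 0.0, 0.0, 1.0]]
top [[365.1, 0.0, 322.3], [0.0, 365.1, 206.1], [0.0, 0.0, 1.0]] [[0.004, -0.99, 0.141, 0.428], [-0.999, 0.001, 0.034, -0.046], [-0.034, -0.141, -0.989, 0.958], [0.0, 0.0, 0.0, 1.0]]
{'time_s': 0.1, 'qpos': array([-0.98278126,  0.50176541, -0.42682543,  1.55133527,  0.22077998,
        1.13833372, -0.21033326]), 'qd': array([ 0.00111912, -0.00107698, -0.00212467, -0.00214763,  0.00081929,
       -0.00100845,  0.00130621]), 'joint_efforts': array([-1.09340809e-02, -5.70815563e+01, -5.83817437e+00, -2.81753594e+01,
        1.06830071e-02,  5.46888055e-03, -4.32378314e-06]), 'eef_pos': array([0.20725708, 0.61540319, 0.2303618 ]), 'tcp_rot': array([-3.13980428e+00, -8.42532672e-05,  2.81679789e+00]), 'contact_force': array([-0.00676045,  0.92096524, -0.9887248 ]), 'ft_torque': array([-0.02626012, -0.00861676, -0.03827968]), 'grip_force': 0.0, 'gripper_width': 0.08516165399360043}
```

View pics/top0.png

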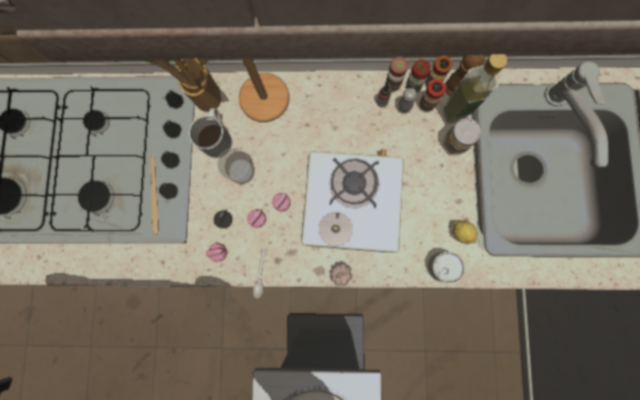

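View pics/side0.png

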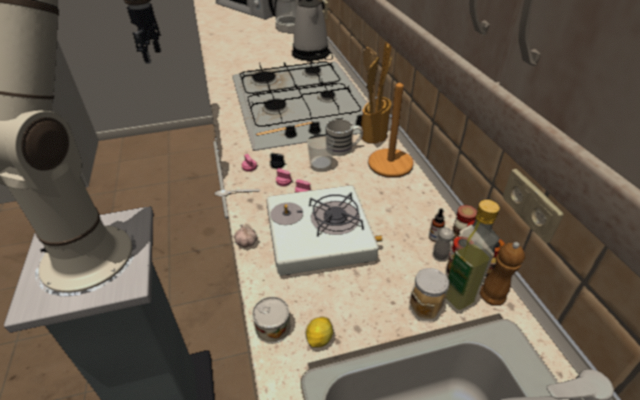

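The black knob on the worktop is at top (223,219) and side (277,160). The look-alikes at top (217,252), (257,217) and (281,202) are pink, and the black ones at x≈170 belong to the hob. The valve dial is at top (336,229) and side (286,212). I'll enlarge these to confirm.

```bash
python3 - <<'E'
from h import *
t,K,T=snap("top"); s,K2,T2=snap("side")
def c(i,u,v,r=25): return cv2.resize(i[v-r:v+r,u-r:u+r],(300,300),interpolation=cv2.INTER_CUBIC)
k=np.clip(c(t,223,219,15).astype(float)*2.5,0,255).astype(np.uint8); k2=np.clip(c(s,277,160,15).astype(float)*2.5,0,255).astype(np.uint8)
cv2.imwrite("pics/c1.png",np.vstack([np.hstack([k,c(t,336,229)]),np.hstack([k2,c(s,286,212)])]))
E
```

```text
(no output)
```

View pics/c1.png

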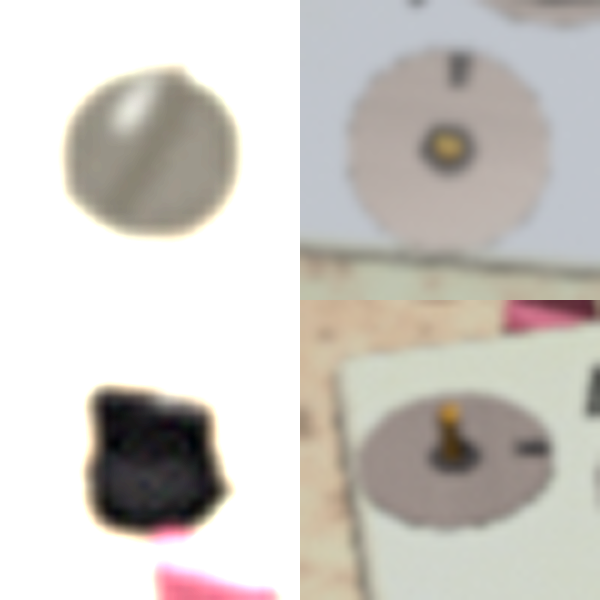

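The crop confirms a black knob with its bar running roughly up-right. The rib is at about top (343,215) in full-picture pixels, behind the shaft. Next I'll measure positions and find the bar's nose.

```bash
python3 - <<'E'
from h import *
t=np.mean([snap("top")[0] for _ in range(6)],0); _,K,T=snap("top")
s=np.mean([snap("side")[0] for _ in range(6)],0); _,K2,T2=snap("side")
np.savez("m.npz",t=t,s=s,K=K,T=T,K2=K2,T2=T2)
def blob(i,u,v,r,th,lo=True):
    g=i.mean(2)[v-r:v+r,u-r:u+r]; m=((g<th) if lo else (g>th)).astype(np.uint8)
    n,l,st,c=cv2.connectedComponentsWithStats(m); return [(st[k].tolist(),(c[k]+[u-r,v-r]).round(2).tolist()) for k in range(1,n)]
b=blob(t,223,219,14,105); print("knob top",b)
b2=blob(s,277,160,13,90); print("knob side",b2)
print("rib top",blob(t,338,215,6,140)); print("shaft",blob(t,336,229,7,140))
print("side rib",blob(s,302,212,6,110))
# dial circle
for z,(u,v) in ((.064,(336,229)),): print("dial~",plane(K,T,u,v,z))
e=t[206:232,210:236].mean(2); print(e[2:24,2:24].round().astype(int))
e2=s[146:174,264:292].mean(2)
def up(e,lo,hi): return cv2.resize((np.clip((e-lo)/(hi-lo),0,1)*255).astype(np.uint8),(390,390),interpolation=cv2.INTER_CUBIC)
cv2.imwrite("pics/c2.png",np.hstack([up(e,15,85),up(e2,5,70)]))
E
```

```text
knob top [([5, 5, 18, 18, 253], [222.68, 218.98])]
knob side [([6, 7, 15, 15, 182], [276.74, 160.87]), ([14, 25, 1, 1, 1], [278.0, 172.0])]
rib top [([4, 4, 4, 6, 18], [337.22, 215.11])]
shaft [([2, 3, 9, 8, 61], [335.15, 228.34])]
side rib [([1, 4, 5, 3, 13], [299.0, 211.15])]
dial~ [ 0.49894504 -0.04892243  0.064     ]
[[169 172 175 176 178 179 179 179 178 175 171 168 166 162 158 164 174 176
  172 172 176 179]
 [171 174 175 176 177 177 175 172 167 158 150 146 142 137 134 150 172 180
  178 177 178 179]
 [175 176 176 175 174 168 159 149 138 125 114 107 103 100 108 135 165 178
  180 181 181 182]
 [177 177 175 171 162 146 127 110  97  88  85  80  72  69  82 112 141 160
  173 181 183 184]
 [176 176 171 159 138 112  88  75  71  77  80  73  60  55  62  79 102 126
  153 173 182 185]
 [176 172 160 137 107  80  65  64  74  84  83  69  57  52  53  58  68  90
  124 156 176 184]
 [173 165 144 111  80  63  60  68  83  90  80  64  54  51  53  56  58  67
   94 133 164 179]
 [170 155 123  87  64  58  61  74  87  87  72  59  53  52  54  57  58  59
   74 109 148 173]
 [167 146 106  71  59  57  61  72
[... 569 characters left out ...]
4  57  59  60  60  60  60  60
   67  94 135 165]
 [165 143 106  75  62  58  56  53  51  53  56  58  59  60  59  59  58  62
   77 112 147 169]
 [170 156 130  99  75  61  55  52  52  55  57  59  59  59  58  56  59  70
   96 132 160 172]
 [174 168 155 131 102  78  62  55  54  56  58  58  57  57  56  59  70  92
  122 151 168 174]
 [175 174 170 157 136 111  90  73  65  62  61  60  60  61  65  77  98 124
  148 165 173 176]
 [175 176 176 172 163 148 129 110  94  87  84  83  82  85  94 109 132 152
  165 173 176 177]
 [176 177 177 178 176 171 161 148 136 130 128 127 125 126 132 143 157 168
  175 177 177 178]
 [178 178 178 180 180 180 177 171 166 164 163 163 161 160 161 164 170 175
  178 178 178 178]]
```

View pics/c2.png

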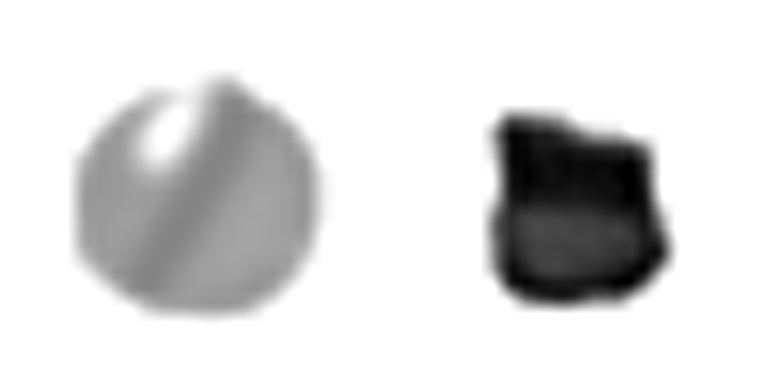

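The left part is the top view: the bar's camera-facing flank is the dark band, with a pointed protrusion at about top (225,211.3). The right part, the side view, shows the bar's flank between px (272,154) and (286,156). I'll project the corner points for both nose directions to settle which end is the nose.

```bash
python3 - <<'E'
from h import *
m=np.load("m.npz"); t,s,K,T,K2,T2=[m[k] for k in("t","s","K","T","K2","T2")]
# skirt: right/bottom edge in top view free of bar; circle r=24 at z~8
g=t.mean(2)
# subpixel boundary points on right-lower arc
pts=[]
for a in np.radians(np.arange(-40,116,6)):
    for r in np.arange(4,13,.1):
        x,y=222.7+r*np.cos(a),219+r*np.sin(a)
        if cv2.getRectSubPix(g.astype(np.float32),(1,1),(x,y))[0,0]>112: pts.append((x,y)); break
P=np.array([plane(K,T,u,v,.006)[:2] for u,v in pts])
from scipy.optimize import least_squares
f=least_squares(lambda q:np.hypot(*(P-q[:2]).T)-.0245,[.52,.22]); c=f.x; print("knob c",c,np.abs(f.fun).max())
f3=least_squares(lambda q:np.hypot(*(P-q[:2]).T)-q[2],[.52,.22,.024]); print(f3.x)
# band direction at z~.03: darkest per row
rows=range(210,229); L=[]
e=g
for v in range(213,226):
    seg=e[v,216:232]; k=np.argmin(seg); 
    if 0<k<15:
        a,b,d=seg[k-1:k+2]; L.append((216+k+(a-d)/(2*(a-2*b+d)),v))
W=np.array([plane(K,T,u,v,.028)[:2] for u,v in L]); print(np.round(L,1).tolist())
vx,vy,x0,y0=cv2.fitLine(W.astype(np.float32),cv2.DIST_HUBER,0,1e-4,1e-4).ravel(); yaw=np.arctan2(vy,vx); print("bar yaw",np.degrees(yaw),x0,y0, "offset",(np.array([x0,y0])-c)@[-np.sin(yaw),np.cos(yaw)])
for y in(yaw,yaw+np.pi):
    R=np.array([[np.cos(y),-np.sin(y)],[np.sin(y),np.cos(y)]])
    for n,(px,py) in dict(nose=(.0215,0),b1=(-.0215,.007),b2=(-.0215,-.007)).items():
        for z in(.019,.04):
            w=[*(c+R@[px,py]),z]; a=proj(K,T,w);b=proj(K2,T2,w)
            print(round(np.degrees(y)),n,z,"topcrop",((a-[210,206]+.5)*15).round(),"sidecrop",((b-[264,146]+.5)*390/28+[390,0]).round())
q=proj(K2,T2,[*c,0]);print(q)
E
```

```text
knob c [0.50867391 0.21831899] 0.014980486399926982
[-243.28819847 -361.19922346  435.97879552]
[[225.3, 213.0], [225.2, 214.0], [224.8, 215.0], [224.2, 216.0], [223.5, 217.0], [223.0, 218.0], [222.3, 219.0], [221.8, 220.0], [221.2, 221.0], [220.6, 222.0], [219.9, 223.0], [219.4, 224.0], [219.8, 225.0]]
bar yaw -27.587301 0.5278116 0.24449429 offset 0.03206197725906354
-28 nose 0.019 topcrop [415. 206.] sidecrop [601. 307.]
-28 nose 0.04 topcrop [383. 192.] sidecrop [594. 229.]
-28 b1 0.019 topcrop [258. 406.] sidecrop [423. 266.]
-28 b1 0.04 topcrop [222. 397.] sidecrop [414. 188.]
-28 b2 0.019 topcrop [328. 444.] sidecrop [404. 303.]
-28 b2 0.04 topcrop [293. 436.] sidecrop [394. 225.]
152 nose 0.019 topcrop [293. 425.] sidecrop [413. 284.]
152 nose 0.04 topcrop [258. 416.] sidecrop [404. 206.]
152 b1 0.019 topcrop [450. 224.] sidecrop [592. 326.]
152 b1 0.04 topcrop [418. 211.] sidecrop [585. 248.]
152 b2 0.019 topcrop [381. 187.] sidecrop [610. 288.]
152 b2 0.04 topcrop [347. 174.] sidecrop [603. 210.]
[272.42031002 171.70627464]
```

```bash
cat > fit.py <<'E'
from h import *
from scipy.ndimage import map_coordinates
from scipy.optimize import least_squares
def edge(g,cu,cv,angs,r0,r1,th,up=True):
    r=np.arange(r0,r1,.1); o=[]
    for a in np.radians(angs):
        p=map_coordinates(g,[cv+r*np.sin(a),cu+r*np.cos(a)],order=1); k=np.argmax((p>th) if up else (p<th))
        if k>0:o.append((cu+r[k]*np.cos(a),cv+r[k]*np.sin(a)))
    return np.array(o)
def circ(P,R): 
    f=least_squares(lambda q:np.hypot(*(P-q[:2]).T)-R,P.mean(0),loss="soft_l1",f_scale=.001); return f.x,np.abs(f.fun).mean()
E
python3 - <<'E'
from fit import *
m=np.load("m.npz"); t,s,K,T,K2,T2=[m[k] for k in("t","s","K","T","K2","T2")]
g=t.mean(2)
pts=edge(g,222.7,219,np.arange(-40,110,6),4,13,115)
c,e=circ(np.array([plane(K,T,u,v,.008)[:2] for u,v in pts]),.024); print("knob",c,e)
ps=edge(s.mean(2),277,162,np.arange(20,165,6),4,13,85)
c2,e2=circ(np.array([plane(K2,T2,u,v,.003)[:2] for u,v in ps]),.024); print("knob side",c2,e2)
y=np.radians(-27.6)
for y in(y,y+np.pi):
    R=np.array([[np.cos(y),-np.sin(y)],[np.sin(y),np.cos(y)]])
    for n,(px,py) in dict(nose=(.0215,0),b1=(-.0215,.007),b2=(-.0215,-.007)).items():
        for z in(.019,.04):
            w=[*(c+R@[px,py]),z]; a=proj(K,T,w);b=proj(K2,T2,w)
            print(round(np.degrees(y)),n,z,"topcrop",((a-[210,206]+.5)*15).round(),"sidecrop",((b-[264,146]+.5)*390/28+[390,0]).round())
# dial: grey-pink disc on white: use blue channel / saturation
for nm,i,k,tt,u,v in(("top",t,K,T,336,229),("side",s,K2,T2,286,212)):
    ch=i.mean(2); print(nm,ch[v,u-22:u+23].round().astype(int).tolist())
    hsv=i.max(2)-i.min(2); gold=(i[...,2]-i[...,0]); h=gold[v-9:v+6,u-7:u+8]; print(h.round().astype(int))
E
```

```text
knob [0.5293517  0.24900358] 0.0003564020712127103
knob side [0.53037938 0.25150566] 0.0007102284834135152
-28 nose 0.019 topcrop [246.  88.] sidecrop [665. 213.]
-28 nose 0.04 topcrop [209.  72.] sidecrop [659. 135.]
-28 b1 0.019 topcrop [ 88. 287.] sidecrop [490. 173.]
-28 b1 0.04 topcrop [ 49. 275.] sidecrop [482.  96.]
-28 b2 0.019 topcrop [158. 324.] sidecrop [472. 209.]
-28 b2 0.04 topcrop [119. 313.] sidecrop [463. 131.]
152 nose 0.019 topcrop [123. 305.] sidecrop [481. 191.]
152 nose 0.04 topcrop [ 84. 294.] sidecrop [473. 114.]
152 b1 0.019 topcrop [280. 106.] sidecrop [657. 231.]
152 b1 0.04 topcrop [245.  91.] sidecrop [650. 153.]
152 b2 0.019 topcrop [211.  69.] sidecrop [674. 195.]
152 b2 0.04 topcrop [174.  53.] sidecrop [668. 117.]
top [198, 198, 198, 196, 190, 180, 173, 172, 172, 172, 172, 172, 172, 173, 172, 168, 152, 122, 102, 100, 110, 118, 118, 111, 107, 121, 146, 166, 173, 174, 174, 174, 174, 174, 175, 175, 176, 179, 186, 194, 197, 198, 198, 198, 198]
[[16 16 16 16 16 16 15 16 16 16 16 15 15 15 15]
 [16 16 16 15 16 15 16 15 15 15 16 15 15 16 15]
 [15 15 16 15 15 
[... 1072 characters left out ...]
6  17]
 [ 17  17  17  18  23  44  76  70  38  19  17  16  17  16  17]
 [ 17  17  17  18  21  31  50  45  26  18  17  16  17  17  17]
 [ 17  17  17  18  20  28  43  42  24  16  16  16  17  17  17]
 [ 17  17  18  16  18  26  43  47  27  13  12  15  17  17  17]
 [ 18  17  16  14  14  23  45  53  33  10   6  10  14  16  17]
 [ 17  17  16  12   9  21  42  50  34  11   2   7  13  16  17]
 [ 17  17  16  11   7  14  28  34  24   8   3   7  14  16  17]
 [ 18  17  16  13   9   8  10  12  10   6   7  12  14  16  17]
 [ 18  18  18  16  13  11   9   9   8  10  13  16  17  16  17]
 [ 18  18  17  17  17  16  15  15  15  15  16  17  17  17  17]
 [ 17  17  17  17  17  18  17  17  17  17  18  17  17  17  17]]
```

The nose end is the upper one in the top view. The white line's highlight runs from the bar centre to (222,212), the blunt-corner prediction for the opposite direction isn't there, and knob yaw is about -27°. Next is the valve.

```bash
python3 - <<'E'
from fit import *
m=np.load("m.npz"); t,s,K,T,K2,T2=[m[k] for k in("t","s","K","T","K2","T2")]
P=edge(t.mean(2),336,229.5,np.arange(0,360,6),13,20,186)
d,e=circ(np.array([plane(K,T,u,v,.064)[:2] for u,v in P]),.042); print("dial top",d,e,len(P))
P=edge(s.mean(2),286,213.5,[*range(-60,60,6)],8,20,175)
d2,e2=circ(np.array([plane(K2,T2,u,v,.064)[:2] for u,v in P]),.042); print("dial side",d2,e2,len(P))
def cen(w,u0,v0): 
    yy,xx=np.mgrid[:w.shape[0],:w.shape[1]]; return (w*xx).sum()/w.sum()+u0,(w*yy).sum()/w.sum()+v0
gold=lambda i:i[...,2]-i[...,0]
w=np.clip(gold(t)[220:235,329:344]-35,0,None); a=cen(w,329,220); print("tip top",a,plane(K,T,*a,.088))
w=np.clip(gold(s)[202:208,279:294]-40,0,None); b=cen(w,279,202); print("tip side",b,plane(K2,T2,*b,.088))
o1,r1=ray(K,T,*a);o2,r2=ray(K2,T2,*b)
x=np.linalg.lstsq(np.c_[r1,-r2],o2-o1,rcond=None)[0]; print("tri",o1+r1*x[0],o2+r2*x[1])
for nm,i,k,tt,(v0,v1,u0,u1),bg,dd in(("top",t,K,T,(209,221,331,345),173,d),("side",s,K2,T2,(207,216,294,305),143,d2)):
    w=np.clip(bg-15-i.mean(2)[v0:v1,u0:u1],0,None); c=cen(w,u0,v0); p=plane(k,tt,*c,.0665)[:2]
    print(nm,"rib",c,p,"yaw",np.degrees(np.arctan2(*(p-dd)[::-1])),np.hypot(*(p-dd)))
# case front edge & yaw: top view
q=cv2.inRange(t.astype(np.uint8),(185,185,180),(255,255,255)); 
n,l,st,cc=cv2.connectedComponentsWithStats(q); k=l[200,395]; cnt=cv2.findContours((l==k).astype(np.uint8),0,2)[0][0]; print(cv2.minAreaRect(cnt))
print("knob yaw ridge",[np.degrees(np.arctan2(*(plane(K,T,u2,v2,z)-plane(K,T,u1,v1,z))[1::-1])) for u1,v1,u2,v2,z in((220,216,221.8,212,.04),(219.5,224,225,214,.028))])
E
```

```text
dial top [ 0.50164345 -0.04670465] 0.001034187300827956 49
dial side [ 0.50119678 -0.04818136] 0.00043995231473138165 20
tip top (np.float64(335.23349181193873), np.float64(227.97358689910195)) [ 0.49948776 -0.04701487  0.088     ]
tip side (np.float64(285.4580984592259), np.float64(205.5531754979331)) [ 0.49994    -0.04579493  0.088     ]
tri [ 0.49939886 -0.04701341  0.08908065] [ 0.49975102 -0.04704099  0.08910965]
top rib (np.float64(337.03483092769534), np.float64(215.09026224842447)) [ 0.53296445 -0.05149508] yaw -8.695803960881527 0.03168521690087182
side rib (np.float64(299.19477124183004), np.float64(211.21056644880173)) [ 0.5325208  -0.05240943] yaw -7.68723734605798 0.03160807490479142
((353.0044250488281, 201.0596160888672), (93.4634017944336, 91.33271026611328), 3.8785247802734375)
knob yaw ridge [np.float64(-22.175755083018714), np.float64(-26.99018007712888)]
```

Call:
{"op": "carry_out", "data": {"rows": [[[-14,-8,0],0],[[-28,-16,0],0],[[-28,-16,0],0],[[-28,-16,0],0],[[-28,-16,0],0]], "hand": 0.55}}

```text
time_s: 1.32
eef_pos: [0.3054, 0.5053, 0.2312]
tcp_rot: [-3.141, 0.001, 2.816]
contact_force: [1.2, 0.3, 0.7]
gripper_width: 0.047
grip_force: 0.0
```

Call:
{"op": "carry_out", "data": {"rows": [[[-28,-16,0],0],[[-28,-16,0],0],[[-28,-16,0],0],[[-28,-16,0],0],[[-28,-16,0],0]]}}

```text
time_s: 1.73
eef_pos: [0.4124, 0.3845, 0.2315]
tcp_rot: [-3.142, 0.001, 2.816]
contact_force: [0.7, 0.3, 0.2]
gripper_width: 0.0471
grip_force: 0.0
```

Call:
{"op": "carry_out", "data": {"rows": [[[-28,-16,0],0],[[-28,-16,0],0],[[-28,-16,0],0],[[-28,-16,0],0],[[-28,-16,0],0]]}}

```text
time_s: 2.15
eef_pos: [0.5192, 0.2639, 0.2315]
tcp_rot: [-3.141, 0.0, 2.816]
contact_force: [0.1, 0.8, -0.7]
gripper_width: 0.0473
grip_force: 0.0
```

Call:
{"op": "carry_out", "data": {"rows": [[[-14,-8,0],4],[[0,0,0],4],[[0,0,0],0]]}}

```text
time_s: 2.4
eef_pos: [0.5301, 0.2515, 0.2312]
tcp_rot: [-3.141, 0.001, 2.67]
contact_force: [-1.3, 0.8, 0.5]
gripper_width: 0.0463
grip_force: 0.0
```

Call:
{"op": "carry_out", "data": {"rows": [[[-0.5,-1,25],0],[[0,0,40],0],[[0,0,40],0],[[0,0,40],0],[[0,0,20],0]]}}

```text
time_s: 2.82
eef_pos: [0.5253, 0.2523, 0.062]
tcp_rot: [-3.137, -0.004, 2.681]
contact_force: [-0.3, -0.0, -0.5]
gripper_width: 0.0471
grip_force: 0.0
```

Call:
{"op": "carry_out", "data": {"rows": [[[0,0,18],0],[[0,0,15],0],[[0,0,10],0],[[0,0,4],0],[[0,0,0],0]]}}

```text
time_s: 3.23
eef_pos: [0.528, 0.2534, 0.0187]
tcp_rot: [-3.141, -0.001, 2.679]
contact_force: [-0.2, -0.3, 0.1]
gripper_width: 0.0471
grip_force: 0.0
```

```bash
python3 - <<'E'
from h import *
i,K,T=snap("side"); print(bot.get_obs()["eef_pos"])
j,_,_=snap("top")
cv2.imwrite("pics/g1.png",np.hstack([cv2.resize(i[110:190,230:330],(400,320),interpolation=2),cv2.resize(j[180:260,175:275],(400,320),interpolation=2)]))
E
```

```text
[0.52874928 0.25368883 0.01954   ]
```

View pics/g1.png

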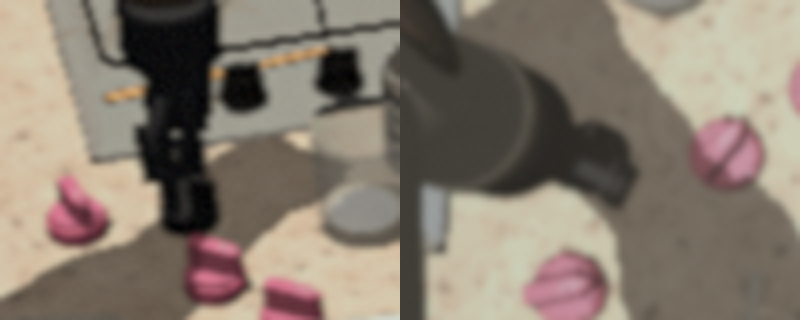

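The gripper straddles the black knob. It is about 3 mm off the knob's centre, so I'll correct that before closing.

Call:
{"op": "carry_out", "data": {"rows": [[[-2.8,-2.7,0],0],[[0,0,1],0],[[0,0,0],0]]}}

```text
time_s: 3.58
eef_pos: [0.5309, 0.2494, 0.019]
tcp_rot: [3.141, 0.001, 2.677]
contact_force: [-0.7, -0.6, -0.8]
gripper_width: 0.047
grip_force: 0.0
```

Call:
{"op": "carry_out", "data": {"rows": [[[0,0,0],0],[[0,0,0],0],[[0,0,0],0],[[0,0,0],0],[[0,0,0],0]], "hand": 0, "force": 60}}

```text
time_s: 4.0
eef_pos: [0.5312, 0.25, 0.0196]
tcp_rot: [3.14, 0.002, 2.677]
contact_force: [-0.5, -1.0, 7.7]
gripper_width: 0.0125
grip_force: 61.5
```

Call:
{"op": "carry_out", "data": {"rows": [[[0,0,0],0],[[0,0,0],0],[[0,0,0],0]]}}

```text
time_s: 4.25
eef_pos: [0.5312, 0.25, 0.0196]
tcp_rot: [3.14, 0.002, 2.677]
contact_force: [-0.8, -1.5, 7.8]
gripper_width: 0.0123
grip_force: 61.5
```

Call:
{"op": "carry_out", "data": {"rows": [[[0,0,-10],0],[[0,0,-25],0],[[0,0,-35],0],[[0,0,-35],0],[[0,0,-25],-3]]}}

```text
time_s: 4.67
eef_pos: [0.5307, 0.2505, 0.1517]
tcp_rot: [3.14, 0.002, 2.73]
contact_force: [0.9, 0.6, 0.3]
gripper_width: 0.0128
grip_force: 60.1
```

Call:
{"op": "carry_out", "data": {"rows": [[[0,0,0],-5],[[0,0,0],-5],[[0,0,0],-5],[[0,0,0],0],[[0,0,0],0]]}}

```text
time_s: 5.08
eef_pos: [0.53, 0.2497, 0.1486]
tcp_rot: [3.141, -0.0, 2.989]
contact_force: [-0.3, 0.2, -0.2]
gripper_width: 0.0129
grip_force: 60.0
```

Call:
{"op": "carry_out", "data": {"rows": [[[-1,-12,0],0],[[-1,-28,0],0],[[-1,-30,0],0],[[-1,-30,0],0],[[-1,-30,0],0]]}}

```text
time_s: 5.5
eef_pos: [0.5149, 0.1183, 0.1481]
tcp_rot: [-3.141, -0.001, 2.989]
contact_force: [0.3, -0.1, 0.3]
gripper_width: 0.0127
grip_force: 60.0
```

Call:
{"op": "carry_out", "data": {"rows": [[[-1,-30,0],0],[[-1,-30,0],0],[[-1,-30,0],0],[[-1,-20,0],0],[[0,0,0],0]]}}

```text
time_s: 5.92
eef_pos: [0.5018, 0.0043, 0.148]
tcp_rot: [-3.138, -0.001, 2.982]
contact_force: [-0.3, -0.5, -0.3]
gripper_width: 0.0127
grip_force: 60.0
```

```bash
python3 - <<'E'
from h import *
i,K,T=snap("side"); o=bot.get_obs(); print(o["eef_pos"],o["tcp_rot"],o["gripper_width"],o["grip_force"])
j,_,_=snap("top")
cv2.imwrite("pics/g2.png",np.hstack([cv2.resize(i[140:240,220:320],(400,400),interpolation=2),cv2.resize(j[180:260,260:340],(400,400),interpolation=2)]))
E
```

```text
[0.50232918 0.0072382  0.14817266] [-3.14004129e+00 -5.66411647e-04  2.98382710e+00] 0.012460125988173403 60.00708208147444
```

View pics/g2.png

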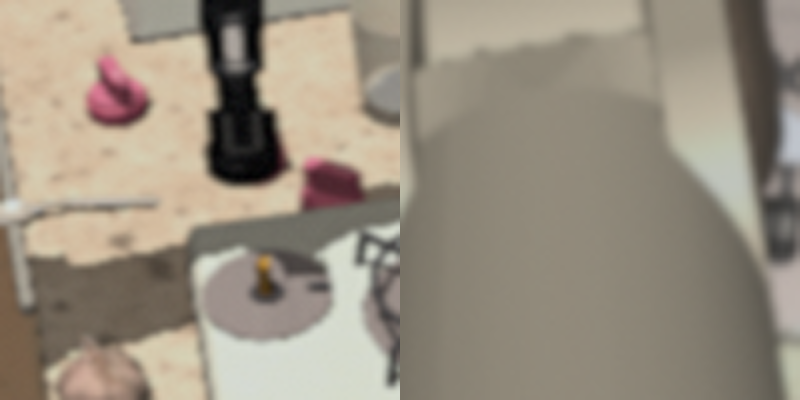

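The knob is held upright at side px (280,180), and the dial is clear below. I'll measure the knob's offset from the TCP along the bar using the side-view skirt arc.

```bash
cat > off.py <<'E'
from fit import *
def skirt(zu):
    s=[];
    for _ in range(4): a,K,T=snap("side"); s.append(a)
    s=np.mean(s,0); o=bot.get_obs(); p=o["eef_pos"]
    g=s[...,2]  # red: pink is bright
    c0=proj(K,T,[p[0],p[1],zu+.008])
    P=edge(g,*c0,np.arange(10,172,6),3,13,80)
    c,e=circ(np.array([plane(K,T,u,v,zu+.003)[:2] for u,v in P]),.024)
    y=o["tcp_rot"][2]; d=c-p[:2]
    print("tcp",p,"yaw",np.degrees(y),"skirt",c,e,len(P),"tool dx,dy mm",1e3*d@[np.cos(y),np.sin(y)],1e3*d@[np.sin(y),-np.cos(y)])
    print("rows",P[:,0].min(),P[:,0].max(),P[:,1].max())
E
python3 - <<'E'
from off import *
skirt(.1285)
E
```

```text
tcp [0.50312968 0.01245259 0.1483124 ] yaw 171.4852888202507 skirt [0.50476218 0.00833892] 0.0011875882447950528 27 tool dx,dy mm -2.2235867521951422 -3.8266151403738373
rows 271.7569299298206 289.8663055772927 184.58550077883834
```

```bash
python3 - <<'E'
from off import *
skirt(.1285);skirt(.1285)
E
```

```text
tcp [0.50315414 0.01195136 0.1482594 ] yaw 171.46789898479147 skirt [0.50468133 0.00913172] 0.0013368690969620082 27 tool dx,dy mm -1.928624875819992 -2.561858395008531
rows 271.8058833525609 289.7928353620124 184.4189164810423
tcp [0.50309586 0.0113412  0.14824902] yaw 171.40941677318875 skirt [0.50488039 0.00865981] 0.0012978884922652215 27 tool dx,dy mm -2.165034447170823 -2.384747454839896
rows 271.8311603358458 289.8181123452973 184.54061317719243
```

Call:
{"op": "carry_out", "data": {"rows": [[[-1,-12,0],0],[[-2,-20,0],0],[[-1,-16,0],0],[[-1,-8,8],0],[[0,-2,10],0]]}}

```text
time_s: 7.03
eef_pos: [0.5001, -0.049, 0.1303]
tcp_rot: [-3.141, 0.002, 2.988]
contact_force: [-0.1, 0.1, -0.5]
gripper_width: 0.0123
grip_force: 60.0
```

Call:
{"op": "carry_out", "data": {"rows": [[[0,0,8],0],[[0,0,0],0],[[0,0,0],0],[[0,0,0],0],[[0,0,0],0]]}}

```text
time_s: 7.45
eef_pos: [0.4997, -0.0461, 0.1225]
tcp_rot: [3.141, 0.0, 2.993]
contact_force: [0.0, 0.4, 0.1]
gripper_width: 0.013
grip_force: 60.0
```

```bash
python3 - <<'E'
from off import *
o=bot.get_obs(); z=o["eef_pos"][2]-.0196; print(o["qd"].round(3)); skirt(z); skirt(z)
i,_,_=snap("side")
cv2.imwrite("pics/g3.png",cv2.resize(i[170:240,250:330],(640,560),interpolation=2))
E
```

```text
[ 0.004 -0.007  0.006 -0.001  0.002 -0.001  0.002]
tcp [ 0.49967469 -0.0467457   0.12262333] yaw 171.4142533816758 skirt [ 0.49729903 -0.05314387] 0.0005968962877620595 9 tool dx,dy mm 1.3938569168995794 -6.681128561765205
rows 274.6406480406455 294.276292410134 205.917873594518
tcp [ 0.49946198 -0.04698897  0.12243967] yaw 171.3931801873891 skirt [ 0.49722547 -0.05331628] 0.000701287947633201 9 tool dx,dy mm 1.2644298099676856 -6.590755198054391
rows 274.4789568902979 294.4765151102717 205.93431724719534
```

View pics/g3.png

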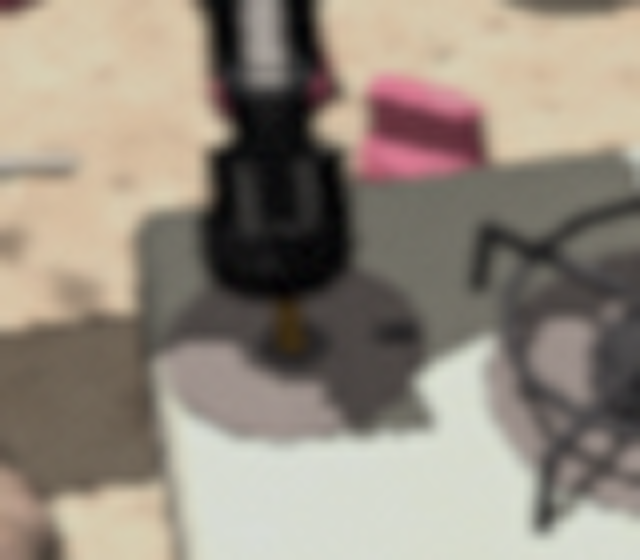

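The knob is above the shaft, with skirt columns about 276–294 px and the shaft at column 286. I'll compare the skirt's mid column with the projected shaft axis to subpixel accuracy.

```bash
cat > mid.py <<'E'
from fit import *
def mid():
    L=[]
    for _ in range(4): s,K,T=snap("side"); L.append(s.mean(2))
    s=np.mean(L,0); p=bot.get_obs()["eef_pos"]; zu=p[2]-.0196
    for z in(.004,.008,.012):
        u0,v0=proj(K,T,[p[0],p[1],zu+z]); u=np.arange(u0-14,u0+14,.05); l=map_coordinates(s,[np.full_like(u,v0),u],order=1)
        th=60; k=np.where(l<th)[0]; a=np.abs(np.gradient(l,u))
        kl=np.argmax(a*(u<u0)); kr=np.argmax(a*(u>u0))
        print("z",z,"row",round(v0,1),"tcp u",round(u0,2),"thr mid",(u[k[0]]+u[k[-1]])/2,u[k[-1]]-u[k[0]],"grad mid",(u[kl]+u[kr])/2,"shaft u (tri)",proj(K,T,[.4996,-.0470,zu+z])[0])
    print(p, "tip proj",proj(K,T,[.4996,-.047,.089]),"measured 285.46,205.55")
E
python3 - <<'E'
from mid import *
mid()
E
```

```text
z 0.004 row 200.2 tcp u 284.84 thr mid 284.187130710224 18.700000000004252 grad mid 284.13713071022397 shaft u (tri) 284.9321203540406
z 0.008 row 199.0 tcp u 284.73 thr mid 284.1051137165049 18.65000000000424 grad mid 283.6801137165048 shaft u (tri) 284.8253423403155
z 0.012 row 197.7 tcp u 284.62 thr mid 283.99756553935265 18.65000000000424 grad mid 283.7975655393526 shaft u (tri) 284.718034348357
[ 0.49936337 -0.04699203  0.12228719] tip proj [285.39801798 205.58692817] measured 285.46,205.55
```

The knob sits about 1.7 mm towards -x of the TCP, so I'll shift the TCP +x and descend while watching the force.

Call:
{"op": "carry_out", "data": {"rows": [[[-1.7,0,0],0],[[0,0,4],0],[[0,0,4],0],[[0,0,2],0],[[0,0,0],0]]}}

```text
time_s: 8.52
eef_pos: [0.5004, -0.0472, 0.1114]
tcp_rot: [-3.142, -0.002, 2.991]
contact_force: [0.6, 1.0, -0.4]
gripper_width: 0.0127
grip_force: 60.0
```

Call:
{"op": "carry_out", "data": {"rows": [[[0,0,1.5],0],[[0,0,1.5],0],[[0,0,1],0],[[0,0,0],0]]}}

```text
time_s: 8.85
eef_pos: [0.5009, -0.0472, 0.1081]
tcp_rot: [-3.142, -0.0, 2.991]
contact_force: [0.5, 0.5, -0.8]
gripper_width: 0.0126
grip_force: 60.0
```

Call:
{"op": "carry_out", "data": {"rows": [[[0,0,1],0],[[0,0,1],0],[[0,0,1],0],[[0,0,0],0]]}}

```text
time_s: 9.18
eef_pos: [0.5011, -0.0472, 0.1052]
tcp_rot: [3.142, -0.0, 2.991]
contact_force: [0.3, -0.2, -0.4]
gripper_width: 0.0124
grip_force: 60.0
```

Call:
{"op": "carry_out", "data": {"rows": [[[0,0,1],0],[[0,0,1],0],[[0,0,0],0]]}}

```text
time_s: 9.43
eef_pos: [0.5012, -0.0473, 0.1032]
tcp_rot: [3.142, 0.0, 2.991]
contact_force: [0.9, -0.1, -0.4]
gripper_width: 0.0122
grip_force: 60.0
```

There is no resistance with the underside 6 mm below the tip, so the shaft is in the hole. Continuing down.

Call:
{"op": "carry_out", "data": {"rows": [[[0,0,2],0],[[0,0,2],0],[[0,0,2],0],[[0,0,1],0],[[0,0,0],0]]}}

```text
time_s: 9.85
eef_pos: [0.5013, -0.0473, 0.0961]
tcp_rot: [3.142, 0.0, 2.991]
contact_force: [1.3, -0.9, -1.7]
gripper_width: 0.0128
grip_force: 60.0
```

Call:
{"op": "carry_out", "data": {"rows": [[[0,0,1],0],[[0,0,1],0],[[0,0,1],0],[[0,0,0],0],[[0,0,0],0]]}}

```text
time_s: 10.27
eef_pos: [0.5014, -0.0472, 0.0936]
tcp_rot: [3.142, 0.001, 2.991]
contact_force: [0.5, -0.8, 2.7]
gripper_width: 0.0126
grip_force: 60.6
```

Call:
{"op": "carry_out", "data": {"rows": [[[0,0,1],0],[[0,0,1],0],[[0,0,1],0],[[0,0,0],0],[[0,0,0],0]], "force": 90}}

```text
time_s: 10.68
eef_pos: [0.5014, -0.0473, 0.0905]
tcp_rot: [3.142, 0.001, 2.991]
contact_force: [0.1, -0.6, 5.3]
gripper_width: 0.0116
grip_force: 90.5
```

Call:
{"op": "carry_out", "data": {"rows": [[[0,0,1],0],[[0,0,1],0],[[0,0,1],0],[[0,0,0],0],[[0,0,0],0]]}}

```text
time_s: 11.1
eef_pos: [0.5014, -0.0473, 0.0877]
tcp_rot: [-3.142, 0.001, 2.991]
contact_force: [-0.4, -1.2, 7.1]
gripper_width: 0.0119
grip_force: 91.1
```

Call:
{"op": "carry_out", "data": {"rows": [[[0,0,1],0],[[0,0,0],0],[[0,0,0],0],[[0,0,0],0],[[0,0,0],0]]}}

```text
time_s: 11.52
eef_pos: [0.5014, -0.0473, 0.0874]
tcp_rot: [-3.141, 0.001, 2.991]
contact_force: [-2.1, 0.1, 14.3]
gripper_width: 0.0118
grip_force: 92.4
```

The force follows the spring and then jumps at the lower stop (14 N, TCP 0.0874). I'll push slightly more and hold.

Call:
{"op": "carry_out", "data": {"rows": [[[0,0,0.5],0],[[0,0,0],0],[[0,0,0],0],[[0,0,0],0],[[0,0,0],0]]}}

```text
time_s: 11.93
eef_pos: [0.5015, -0.0473, 0.0873]
tcp_rot: [-3.141, 0.001, 2.991]
contact_force: [-3.9, -0.4, 19.1]
gripper_width: 0.0117
grip_force: 93.1
```

Call:
{"op": "carry_out", "data": {"rows": [[[0,0,0],0],[[0,0,0],0],[[0,0,0],0],[[0,0,0],0],[[0,0,0],0]]}}

```text
time_s: 12.35
eef_pos: [0.5015, -0.0473, 0.0874]
tcp_rot: [-3.141, 0.001, 2.991]
contact_force: [-4.2, -0.0, 18.9]
gripper_width: 0.0119
grip_force: 93.1
```

Call:
{"op": "carry_out", "data": {"rows": [[[0,0,0],0],[[0,0,0],0],[[0,0,0],0],[[0,0,0],0],[[0,0,0],0]]}}

```text
time_s: 12.77
eef_pos: [0.5015, -0.0473, 0.0874]
tcp_rot: [-3.141, 0.001, 2.991]
contact_force: [-4.0, -0.3, 17.6]
gripper_width: 0.0118
grip_force: 93.1
```

Call:
{"op": "carry_out", "data": {"rows": [[[0,0,0],0],[[0,0,0],0],[[0,0,0],0],[[0,0,0],0],[[0,0,0],0]]}}

```text
time_s: 13.18
eef_pos: [0.5015, -0.0473, 0.0873]
tcp_rot: [-3.141, 0.001, 2.991]
contact_force: [-4.1, -2.2, 18.1]
gripper_width: 0.0119
grip_force: 93.1
```

Call:
{"op": "carry_out", "data": {"rows": [[[0,0,0],0],[[0,0,0],0],[[0,0,0],0],[[0,0,0],0],[[0,0,0],0]]}}

```text
time_s: 13.6
eef_pos: [0.5015, -0.0473, 0.0873]
tcp_rot: [-3.141, 0.001, 2.991]
contact_force: [-3.5, 0.3, 18.5]
gripper_width: 0.0121
grip_force: 93.1
```

Call:
{"op": "carry_out", "data": {"rows": [[[0,0,0],0],[[0,0,0],0],[[0,0,0],0],[[0,0,0],0],[[0,0,0],0]]}}

```text
time_s: 14.02
eef_pos: [0.5015, -0.0473, 0.0874]
tcp_rot: [-3.141, 0.001, 2.991]
contact_force: [-3.7, 0.1, 18.4]
gripper_width: 0.0118
grip_force: 93.1
```

Call:
{"op": "carry_out", "data": {"rows": [[[0,0,0],0],[[0,0,0],0],[[0,0,0],0],[[0,0,0],0],[[0,0,0],0]]}}

```text
time_s: 14.43
eef_pos: [0.5016, -0.0473, 0.0874]
tcp_rot: [-3.141, 0.001, 2.991]
contact_force: [-3.8, -0.3, 18.4]
gripper_width: 0.0118
grip_force: 93.1
```

Call:
{"op": "carry_out", "data": {"rows": [[[0,0,0],0],[[0,0,0],0],[[0,0,0],0],[[0,0,0],0],[[0,0,0],0]]}}

```text
time_s: 14.85
eef_pos: [0.5015, -0.0473, 0.0874]
tcp_rot: [-3.141, 0.001, 2.991]
contact_force: [-3.9, -0.9, 19.0]
gripper_width: 0.012
grip_force: 93.1
```

Call:
{"op": "carry_out", "data": {"rows": [[[0,0,0],0],[[0,0,0],0],[[0,0,0],0],[[0,0,0],0],[[0,0,0],0]]}}

```text
time_s: 15.27
eef_pos: [0.5015, -0.0473, 0.0874]
tcp_rot: [-3.141, 0.001, 2.991]
contact_force: [-4.1, -0.0, 18.8]
gripper_width: 0.0117
grip_force: 93.1
```

```bash
python3 - <<'E'
from h import *
i,_,_=snap("side"); o=bot.get_obs(); print(o["time_s"],o["eef_pos"],o["contact_force"])
cv2.imwrite("pics/g4.png",cv2.resize(i[170:240,250:330],(640,560),interpolation=2))
E
```

```text
15.3167 [ 0.50154079 -0.04727447  0.08735408] [-4.54802266 -0.63817049 18.38663977]
```

View pics/g4.png

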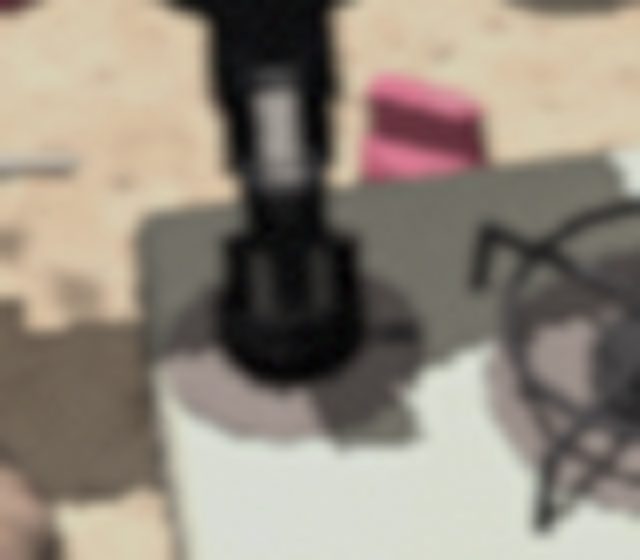

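The knob sits right down on the dial, covering the shaft, at side px (286,208). It has been held at the stop for over 3.7 s, so I'm handing in.

```bash
python3 -c "
from rig import bot
print(bot.finish_job())"
```

```text
the job is handed in; nothing more can be done
None
```

The black knob is on the shaft with its hole matched to the flat, pushed fully home, and was held down at the lower stop with about 18 N for more than 3.5 s; I handed in at 15.3 s with the gripper still pressing, and moved nothing else on the worktop.

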